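# Find the dried-out seedling pots by weight and set them to soak

## Task

Of the four square seedling pots on the cork mat, one or two have dried out, which you can only tell by lifting each pot a little to feel its weight: a dry one weighs less than 0.2 kg, a well-watered one more than 0.3 kg. Stand every dry pot upright on the floor of the black watering tray and leave every well-watered one standing on the mat where it was. Keep the pots upright, set them down rather than dropping them, and leave the pot that is already soaking and everything else on the sill where it is.

Things in the scene. Friction and masses are not known exactly. Their poses are not given: they have to be found in the camera images.
- pot_a: pot to check, on the cork mat: black square plastic pot with seedling, 72 mm high: upright rim band 66 x 66 mm outside, 60 to 72 mm above the underside (grip it across two facing sides); below it tapers to 46 mm. Soil 8 mm under the rim; leaves end 35 mm above the rim. 0.11-0.17 kg if dry, 0.31-0.44 kg if watered, which cannot be seen. Origin: centre of underside, x and y square to the sides
- pot_b: pot to check, on the cork mat: black square plastic pot with seedling, 72 mm high: upright rim band 66 x 66 mm outside, 60 to 72 mm above the underside (grip it across two facing sides); below it tapers to 46 mm. Soil 8 mm under the rim; leaves end 35 mm above the rim. 0.11-0.17 kg if dry, 0.31-0.44 kg if watered, which cannot be seen. Origin: centre of underside, x and y square to the sides
- pot_c: pot to check, on the cork mat: black square plastic pot with seedling, 72 mm high: upright rim band 66 x 66 mm outside, 60 to 72 mm above the underside (grip it across two facing sides); below it tapers to 46 mm. Soil 8 mm under the rim; leaves end 35 mm above the rim. 0.11-0.17 kg if dry, 0.31-0.44 kg if watered, which cannot be seen. Origin: centre of underside, x and y square to the sides
- pot_d: pot to check, on the cork mat: black square plastic pot with seedling, 72 mm high: upright rim band 66 x 66 mm outside, 60 to 72 mm above the underside (grip it across two facing sides); below it tapers to 46 mm. Soil 8 mm under the rim; leaves end 35 mm above the rim. 0.11-0.17 kg if dry, 0.31-0.44 kg if watered, which cannot be seen. Origin: centre of underside, x and y square to the sides
- cork_mat: square cork mat on the sill, 250 x 250 x 6 mm, fixed, at the left or at the right; the four pots stand on it two by two, about 120 mm between centres. Origin: centre of its underside; x and y along its edges
- water_tray: black shallow tray, 250 mm square (242 inside), fixed, on the other side from the cork mat; rim 25 mm above the sill, its grey matted floor 6 mm above the sill, level with the cork. Origin: centre of its underside; x, y along its walls. The soaking pot stands by the -y wall (68 mm from the middle), anywhere along x; the +y half is free
- soaking_pot: a fifth pot, already in the watering tray, of the same shape and size as the four: leave it. Origin: centre of the underside
- sprayer: clear spray bottle with white trigger head, 68 mm wide, 200 mm high, standing beyond the mat and tray: leave it. Origin: centre of the underside
- trowel: hand trowel with wooden handle, 260 mm long, 25 mm high at most, lying to the robot's right (-y) of whichever of mat and tray is there: leave it. Origin: on its underside near the middle, blade to its +x
- dibber: turned wooden dibber, 170 mm long, 24 mm thick, lying between cork mat and tray: leave it. Origin: on its underside at the middle, x along it
- clay_pot: empty terracotta pot, 84 mm across, 80 mm high, beyond the mat and tray: leave it. Origin: centre of the underside

How it is judged:
By the outcome, as a careful person would: the job done as asked, in the order asked, and still so for the second after the job is handed in, with the robot touching nothing.
It also fails if it takes over 72 s, if anything falls off the work surface, if the arm or the gripper's body presses on something with over 40 N, if the wrist force passes 120 N, or if a joint passes its speed limit or range.

## Robot

A 6-joint arm with a two-finger parallel gripper is mounted at the origin on the work surface. World frame = base frame: x ahead of the robot, y to its left, z up, the work surface at z = 0. Lengths are in m, angles in rad, forces in N, time in s.
With the tool pointing down it reaches from about 0.225 to 0.875 m from the base axis. Payload 3.4 kg.
Tool frame: the origin (TCP) lies at the very end of the fingers, on their centre line; the grasp point (between the pads) lies 19 mm behind it; z points along the fingers, x is the direction in which the jaws open and shut, and the axes are right-handed (so a half turn about z gives the same grasp; the last joint's range is limited). The gripper opens to 85 mm and grips with 20 to 120 N. Pads are 22 mm wide; open, the fingers measure 114 mm over their backs; the gripper's body (76 mm by 85 mm) begins 54 mm behind the grasp point. The pads swing forward as they close: fully open they stand 13 mm farther back than shut.
Start: joints at [1.081, 0.276, 1.505, -0, 1.361, -0.121], TCP at [0.207, 0.536, 0.231] pointing down, gripper open.
Joint ranges: [-2.89, 2.89], [-0.75, 2.08], [0.22, 2.7], [-1.18, 4.32], [0.11, 2.71], [-2.7, 2.7]. Speed limits (rad/s): [2.57, 2.57, 3.14, 3.14, 3.14, 3.14].

## Interface

Orientations are given as a unit quaternion [w, x, y, z].
In Python, from rig import manip gives the robot as it stands.
- The arm moves only by the tool carry_out, never from a script. Its argument "series" is a list of rows, each a list of 2 entries, a list of its own where there are three numbers: the shift along the tool's x, y, z in mm, then the turn about the tool's z in degrees. A call has 1 to 10 rows; each row shifts and turns the pose as measured when the row begins, along the tool's axes as they then stand; what a row does not reach is not made up. A row lasts 1/12 s, in which the tool goes at most 41.7 mm and 7.16 degrees, less where a joint would pass 70% of its speed; a pose out of reach is approached as far as the arm can. A call is refused whole if a number of a shift passes 41.7 or a number of a turn 7.16, either way. A call with a gripper value outside its range is refused whole. "fingers" is the finger opening in mm, from 0 to 85.4, set as the call begins (left out, the last holds). The fingers move at their own pace and stop on an object; "squeeze" is the grip in N (left out, the last holds). Time passes only in rows, so rows that do not move let the fingers close. It gives the time, the measured TCP pose, the force and the opening at its end, in the units of the state.
- manip.get_state(): the state, without advancing time (a new reading comes with each control period).
- manip.get_image(name): name is "side" or "top" or "wrist"; returns a dict with "frame" (420x560x3 uint8, blue, green, red), "K" (3x3 intrinsics, pixels), "k1" (the pictures are not rectified: a ray, as slopes to the right and down, at radius r is drawn at 1 + k1 r^2 times it, then the intrinsics apply), "rvec" (rotation vector, rad) and "tvec" (3), from world to camera coordinates, as OpenCV has them; the wrist camera has in their place "mount" (4x4, takes a point from camera to tool coordinates, whose origin is the TCP and whose axes are the tool frame's). Camera axes: x right, y down, z forward; pixel columns grow to the right and rows downward; lengths in m; the calibration is good to about 2 mm. A picture is of the moment at which its call begins: read the wrist's pose just before it. There is no depth.
- manip.sign_off(): hands the job in, once; it reports no verdict.
The state is a dict: "clock": time; "qpos": joint angles; "qd": joint speeds; "effort": joint torques, N m; "position": TCP position; "ee_rot": TCP orientation; "contact_force": force on the tool from outside, world axes, zero at the start; "moment": the same for the moment, N m; "width": finger opening in m.
Only numpy, scipy, OpenCV 4.12 (cv2) and the standard library are available. Lean on these libraries where they do the work, as an engineer would, in place of code of your own. Each camera call takes 0.05 s, during which the arm holds its last target. There are 200 camera calls.

## Working session

There is one attempt and no reset: what is moved stays moved. The work goes in short steps, Python scripts to look and compute and a tool call to move; the robot and the scene stay as the last step left them, time stands still between calls to the robot, and variables do not carry over. Pictures are saved under pics/ and viewed, about 8 in all and at most 12, crops included, and the job is handed in when it is done.

Besides the shell and the picture viewer there is one more tool, called after "Request:" as name(argument=value, ...) on one line, values as JSON. carry_out: Moves the arm, as the interface text tells. Its arguments: {"type":"object","properties":{"series":{"type":"array","items":{"type":"array"}},"fingers":{"type":"number"},"squeeze":{"type":"number"}},"required":["series"]}

```bash
mkdir -p pics; cat > h.py <<'E'
import numpy as np, cv2
from rig import manip
def ray(im,px):
    K=np.array(im["K"]);k1=im["k1"]
    d=np.array([*cv2.undistortPoints(np.array([[px]],float),K,np.array([k1,0,0,0.]))[0,0],1])
    if "rvec" in im:
        R=cv2.Rodrigues(np.array(im["rvec"],float))[0];t=np.array(im["tvec"],float).ravel()
        return -R.T@t,R.T@d
def onz(im,px,z):
    o,d=ray(im,px);return o+d*(z-o[2])/d[2]
def proj(im,P):
    return cv2.projectPoints(np.array(P,float).reshape(-1,3),np.array(im["rvec"],float),np.array(im["tvec"],float),np.array(im["K"]),np.array([im["k1"],0,0,0.]))[0][:,0]
E
python3 - <<'E'
from h import *
s=manip.get_state();print(s)
t=manip.get_image("top");cv2.imwrite("pics/top0.png",t["frame"]);u=manip.get_image("side");cv2.imwrite("pics/side0.png",u["frame"])
import pickle;pickle.dump((t,u),open("im0.pkl","wb"))
for i in (t,u):print(i["K"],i["k1"],ray(i,(280,210)))
E
```

```text
{'clock': 0.0, 'qpos': array([ 1.08100238e+00,  2.76593014e-01,  1.50611886e+00,  3.77763601e-06,
        1.36067921e+00, -1.20983063e-01]), 'qd': array([-0.00059825,  0.000272  ,  0.00049452, -0.00091365, -0.00015008,
        0.00136847]), 'effort': array([-5.05984226e-04, -4.16773832e+01, -2.45800209e+01, -2.37939039e-04,
        1.10235866e-02, -3.31769215e-06]), 'position': array([0.20704236, 0.53588028, 0.23044651]), 'ee_rot': array([ 4.13608755e-04,  8.24774566e-01,  5.65460969e-01, -7.98448958e-04]), 'contact_force': array([0.38128467, 0.23714235, 0.32434648]), 'moment': array([0.00352947, 0.02355766, 0.06317593]), 'width': 0.08524886099250698}
[[501.04935467   0.         279.6812395 ]
 [  0.         501.04935467 207.28133866]
 [  0.           0.           1.        ]] -0.18034111424575436 (array([ 0.39653821, -0.0761546 ,  1.0361606 ]), array([ 0.21248958, -0.00644799, -0.97715733]))
[[508.56805625   0.         282.88310199]
 [  0.         508.56805625 201.67097284]
 [  0.           0.           1.        ]] -0.054450299783093174 (array([0.56492179, 0.86280831, 0.71244439]), array([ 0.04724712, -0.8070662 , -0.58882274]))
```

View pics/top0.png

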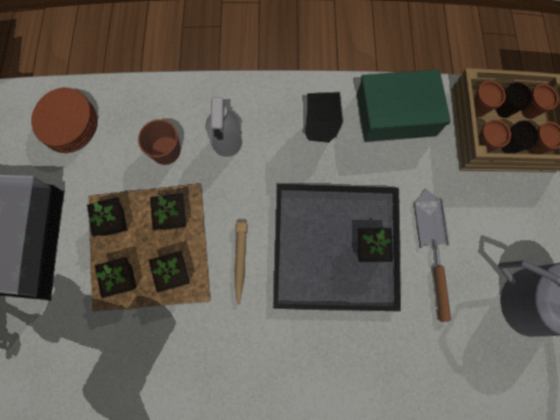

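View pics/side0.png

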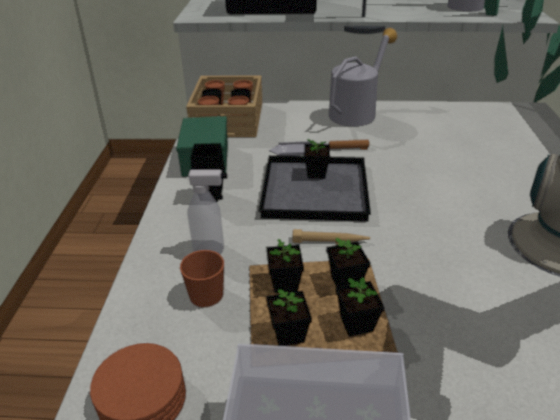

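The top view shows the mat on the left with pots at about (106,216), (168,210), (115,277) and (169,270). The dibber is at (241,262) and the tray at (338,247), with the soaking pot at (376,244) in it. The side view agrees. I'll enlarge the mat to find the rims.

```bash
python3 - <<'E'
from h import *
import pickle
t,u=pickle.load(open("im0.pkl","rb"))
f=t["frame"]
c=f[180:312,80:215];g=(255*(c/255.)**0.5).astype(np.uint8)
cv2.imwrite("pics/crop0.png",cv2.resize(g,None,fx=4.5,fy=4.5,interpolation=cv2.INTER_CUBIC))
hsv=cv2.cvtColor(f,cv2.COLOR_BGR2HSV)
m=((hsv[...,2]<55)).astype(np.uint8); m|=((hsv[...,0]>35)&(hsv[...,0]<85)&(hsv[...,1]>90)).astype(np.uint8)
m[:, :88]=0
for p in [(106,216),(168,210),(115,277),(169,270),(376,244)]:
    w=np.zeros_like(m);w[p[1]-27:p[1]+27,p[0]-27:p[0]+27]=1
    n,l,st,ce=cv2.connectedComponentsWithStats(m*w)
    k=1+st[1:,4].argmax();print(p,st[k],ce[k],cv2.minAreaRect(np.argwhere(l==k)[:,::-1].astype(np.float32)), onz(t,ce[k],.078).round(3))
for q in [(91,195),(202,185),(209,300),(93,307)]:print("mat",onz(t,q,.006).round(3))
for q in [(277,185),(399,185),(401,309),(275,308)]:print("tray",onz(t,q,.025).round(3))
for q in [(241,222),(239,303)]:print("dib",onz(t,q,.012).round(3))
E
```

```text
(106, 216) [  88  197   39   39 1207] [106.81855841 216.82021541] ((106.3269271850586, 216.63461303710938), (35.889251708984375, 36.08536148071289), 78.69007110595703) [0.59  0.262 0.078]
(168, 210) [ 150  190   36   40 1155] [168.15584416 210.93506494] ((167.98275756835938, 209.79310607910156), (37.78569793701172, 34.54692459106445), 85.2363510131836) [0.603 0.138 0.078]
(115, 277) [  95  257   42   41 1229] [115.15296989 276.50610252] ((114.9117660522461, 275.6470642089844), (35.65273666381836, 37.350486755371094), 75.96376037597656) [0.472 0.238 0.078]
(169, 270) [ 149  250   40   42 1192] [168.73825503 270.44966443] ((168.47059631347656, 268.88238525390625), (38.80569839477539, 34.44005584716797), 75.96376037597656) [0.485 0.132 0.078]
(376, 244) [ 352  217   48   54 1906] [375.84102833 241.54197272] ((375.3446044921875, 244.06158447265625), (53.14973449707031, 46.8380241394043), 88.36341857910156) [ 0.542 -0.269  0.078]
mat [0.653 0.328 0.006]
mat [0.675 0.084 0.006]
mat [0.432 0.062 0.006]
mat [0.413 0.306 0.006]
tray [ 0.67  -0.077  0.025]
tray [ 0.671 -0.335  0.025]
tray [ 0.412 -0.327  0.025]
tray [ 0.416 -0.073  0.025]
dib [ 0.594 -0.002  0.012]
dib [0.427 0.    0.012]
```

View pics/crop0.png

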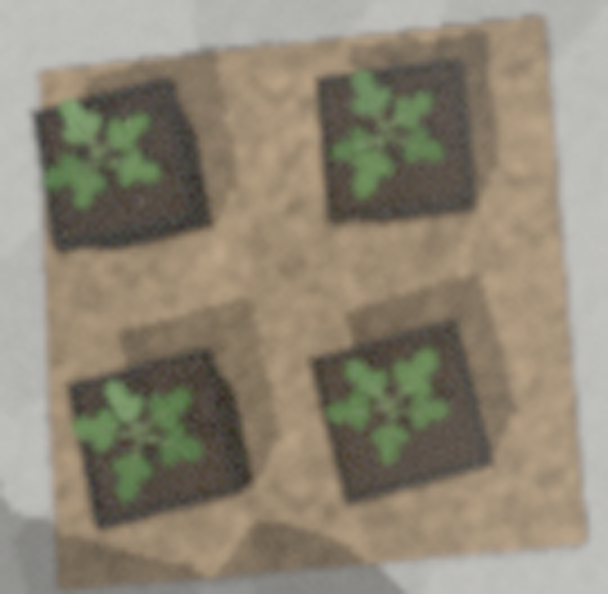

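The crop shows four rims. Their outer left edges (camera-facing walls are on the right) give position and yaw. Next I'll cast those corners onto the rim plane.

```bash
python3 - <<'E'
from h import *
import pickle
t,u=pickle.load(open("im0.pkl","rb"))
C=dict(TL=[(36,112),(57,251)],TR=[(318,76),(330,222)],BL=[(70,382),(99,527)],BR=[(312,358),(348,502)])
for k,v in C.items():
    a,b=[onz(t,(80+x/4.5,180+y/4.5),.078)[:2] for x,y in v]
    d=a-b;L=np.linalg.norm(d);d/=L;c=(a+b)/2+.033*np.array([d[1],-d[0]])
    print(k,c.round(4),"len",L.round(3),"yaw",np.degrees(np.arctan2(d[1],d[0])).round(1))
w=manip.get_image("wrist");print(np.round(w["mount"],3),w["K"][0],w["k1"])
E
```

```text
TL [0.591  0.2645] len 0.065 yaw 13.3
TR [0.603  0.1377] len 0.066 yaw 7.8
BL [0.4716 0.2388] len 0.065 yaw 15.1
BR [0.4848 0.1302] len 0.064 yaw 16.6
[[ 1.    -0.    -0.001  0.   ]
 [ 0.     0.965  0.261 -0.065]
 [ 0.001 -0.261  0.965 -0.143]
 [ 0.     0.     0.     1.   ]] [358.27844195   0.         279.04580023] -0.012309115123076976
```

```bash
cat >> h.py <<'E'
from scipy.spatial.transform import Rotation as Rot
def pose():
    s=manip.get_state();q=s["ee_rot"];R=Rot.from_quat([*q[1:],q[0]]).as_matrix()
    return s,s["position"],np.degrees(np.arctan2(R[1,0],R[0,0]))
def plan(goals,p=None,yaw=None):
    """goals: (x,y,z,yaw_deg) -> rows in tool axes"""
    if p is None: _,p,yaw=pose()
    p=np.array(p)
    for g in goals:
        d=np.array(g[:3])-p;dy=(g[3]-yaw+180)%360-180
        n=int(np.ceil(max(np.linalg.norm(d)/.040,abs(dy)/7.0,1)));out=[]
        for i in range(n):
            a=np.radians(yaw+dy*i/n);e=d/n*1000
            out.append([[int(round(e@[np.cos(a),np.sin(a),0])),int(round(e@[np.sin(a),-np.cos(a),0])),int(round(-e[2]))],round(-dy/n,1)])
        print(g,out);p=np.array(g[:3]);yaw=g[3]
E
python3 -c "
from h import *
plan([(.30,.25,.231,10),(.537,.19,.245,10)])"
```

```text
(0.3, 0.25, 0.231, 10) [[[-26, 21, 0], np.float64(6.5)], [[-23, 24, 0], np.float64(6.5)], [[-20, 26, 0], np.float64(6.5)], [[-17, 29, 0], np.float64(6.5)], [[-14, 30, 0], np.float64(6.5)], [[-10, 32, 0], np.float64(6.5)], [[-7, 33, 0], np.float64(6.5)], [[-3, 33, 0], np.float64(6.5)], [[1, 33, 0], np.float64(6.5)]]
(0.537, 0.19, 0.245, 10) [[[32, 14, -2], 0.0], [[32, 14, -2], 0.0], [[32, 14, -2], 0.0], [[32, 14, -2], 0.0], [[32, 14, -2], 0.0], [[32, 14, -2], 0.0], [[32, 14, -2], 0.0]]
```

Request:
carry_out(series=[[[-26,21,0],6.5],[[-23,24,0],6.5],[[-20,26,0],6.5],[[-17,29,0],6.5],[[-14,30,0],6.5],[[-10,32,0],6.5],[[-7,33,0],6.5],[[-3,33,0],6.5],[[1,33,0],6.5]], fingers=85, squeeze=30)

```text
clock: 0.9
position: [0.2968, 0.2444, 0.2263]
ee_rot: [0.001, 0.997, 0.072, -0.002]
contact_force: [1.2, -0.4, 0.3]
width: 0.0851
```

Request:
carry_out(series=[[[32,14,-2],0],[[32,14,-2],0],[[32,14,-2],0],[[32,14,-2],0],[[32,14,-2],0],[[32,14,-2],0],[[32,14,-2],0],[[0,0,0],0]])

```text
clock: 1.57
position: [0.5385, 0.1646, 0.2372]
ee_rot: [0.002, 0.998, 0.066, -0.003]
contact_force: [0.4, 0.4, 0.4]
width: 0.0851
```

```bash
cat >> h.py <<'E'
def wrist(name):
    s,p,y=pose();q=s["ee_rot"];w=manip.get_image("wrist")
    T=np.eye(4);T[:3,:3]=Rot.from_quat([*q[1:],q[0]]).as_matrix();T[:3,3]=p
    W=np.linalg.inv(T@np.array(w["mount"]))
    w["rvec"]=cv2.Rodrigues(W[:3,:3])[0];w["tvec"]=W[:3,3]
    cv2.imwrite("pics/%s.png"%name,w["frame"])
    import pickle;pickle.dump(w,open(name+".pkl","wb"));return w
E
python3 - <<'E'
from h import *
s,p,y=pose();print(s["clock"],p,y,s["contact_force"])
w=wrist("w1")
g=(255*(w["frame"]/255.)**.6).astype(np.uint8)
for c,yw in [((.591,.2645),13.3),((.603,.1377),7.8),((.4716,.2388),15.1),((.4848,.1302),16.6)]:
    a=np.radians(yw);R=np.array([[np.cos(a),-np.sin(a)],[np.sin(a),np.cos(a)]])
    P=[[*(np.array(c)+R@(np.array(v)*.033)),.078] for v in [(-1,-1),(1,-1),(1,1),(-1,1)]]
    q=proj(w,P);print(q.round().tolist());cv2.polylines(g,[q.round().astype(int)],True,(0,0,255),1)
cv2.imwrite("pics/w1o.png",cv2.resize(g,(800,600)))
E
```

```text
1.5667 [0.53853205 0.1645621  0.23719737] 7.614005504653278 [0.40086166 0.40881638 0.43192516]
[[323.0, 124.0], [404.0, 115.0], [403.0, 27.0], [317.0, 37.0]]
[[309.0, 264.0], [382.0, 263.0], [387.0, 193.0], [311.0, 193.0]]
[[177.0, 137.0], [256.0, 126.0], [243.0, 40.0], [160.0, 52.0]]
[[186.0, 260.0], [257.0, 249.0], [244.0, 178.0], [169.0, 190.0]]
```

View pics/w1o.png

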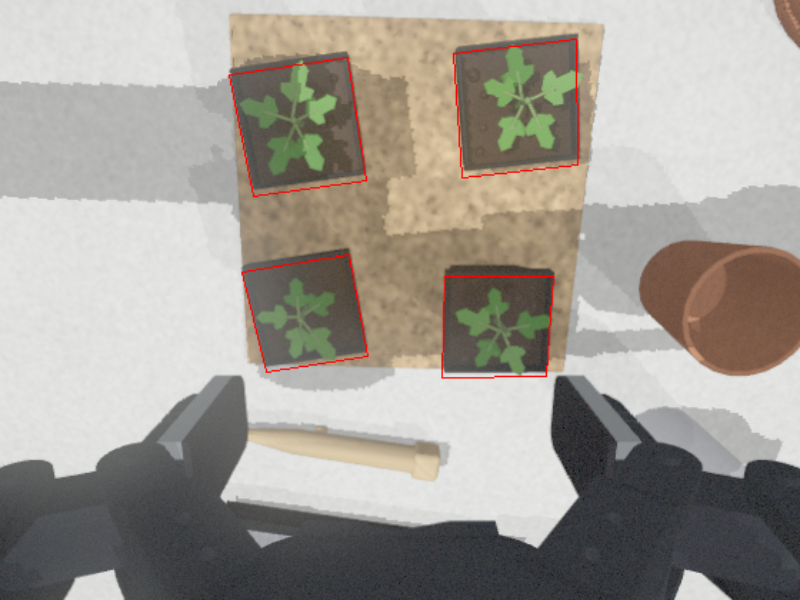

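The wrist view confirms all four rims to within about 2 mm (they sit about 2 mm further in +y than my overlay). I'll start with the far, right-hand pot (TR).

```bash
sed -i 's/round(-dy\/n,1)\]/float(round(-dy\/n,1))]/' h.py; python3 -c "
from h import *
plan([(.603,.140,.15,7.8),(.603,.14,.05,7.8)])"
```

```text
(0.603, 0.14, 0.15, 7.8) [[[21, 11, 29], -0.1], [[21, 11, 29], -0.1], [[21, 11, 29], -0.1]]
(0.603, 0.14, 0.05, 7.8) [[[0, 0, 33], -0.0], [[0, 0, 33], -0.0], [[0, 0, 33], -0.0]]
```

Request:
carry_out(series=[[[21,11,26],0],[[21,11,26],0],[[21,11,26],0],[[0,0,0],0]])

```text
clock: 1.95
position: [0.6004, 0.1417, 0.1571]
ee_rot: [0.001, 0.998, 0.067, -0.005]
contact_force: [-0.8, -0.1, -1.3]
width: 0.085
```

```bash
python3 - <<'E'
from h import *
s,p,y=pose();print(s["clock"],p,y,s["contact_force"])
plan([(.603,.14,.05,7.8)])
w=wrist("w2")
g=(255*(w["frame"]/255.)**.6).astype(np.uint8)
a=np.radians(7.8);R=np.array([[np.cos(a),-np.sin(a)],[np.sin(a),np.cos(a)]])
P=[[*(np.array((.603,.14))+R@(np.array(v)*.033)),.078] for v in [(-1,-1),(1,-1),(1,1),(-1,1)]]
cv2.polylines(g,[proj(w,P).round().astype(int)],True,(0,0,255),1)
cv2.imwrite("pics/w2o.png",g)
E
```

```text
1.95 [0.60040688 0.14168124 0.15712582] 7.721211458092847 [-0.81125007 -0.07852239 -1.32166733]
(0.603, 0.14, 0.05, 7.8) [[[1, 1, 36], -0.0], [[1, 1, 36], -0.0], [[1, 1, 36], -0.0]]
```

View pics/w2o.png

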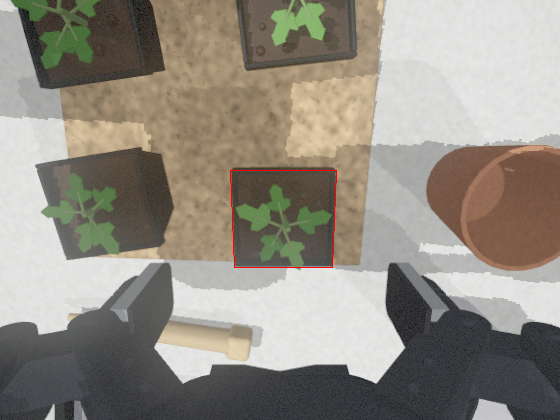

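The wrist view shows the TR rim matching the overlay, at px (232-336, 170-267). I'll descend, close, feel and lift.

Request:
carry_out(series=[[[2,1,34],0],[[1,1,34],0],[[0,0,30],0],[[0,0,4],0],[[0,0,0],0]])

```text
clock: 2.42
position: [0.5982, 0.1453, 0.0614]
ee_rot: [-0.001, 0.998, 0.069, -0.003]
contact_force: [0.9, -0.0, -0.2]
width: 0.0852
```

Request:
carry_out(series=[[[0,0,0],0],[[0,0,0],0],[[0,0,0],0],[[0,0,0],0],[[0,0,0],0],[[0,0,0],0],[[0,0,0],0]], fingers=40, squeeze=30)

```text
clock: 3.0
position: [0.6011, 0.1477, 0.0719]
ee_rot: [-0.002, 0.998, 0.07, 0.004]
contact_force: [0.4, -0.1, -0.4]
width: 0.0645
```

```bash
python3 - <<'E'
from h import *
for i in range(3):
    s,p,y=pose();print(s["clock"],p,y,s["contact_force"],s["moment"],s["qd"].round(3),s["width"])
    w=wrist("w3_%d"%i)
u=manip.get_image("side");cv2.imwrite("pics/s3.png",cv2.resize(u["frame"][200:400,200:440],None,fx=3,fy=3))
E
```

```text
3.0 [0.60107864 0.14771179 0.07194875] 7.9869537976868665 [ 0.39140618 -0.0539026  -0.40297806] [-0.02913826 -0.00146345 -0.0239266 ] [-0.001 -0.007 -0.005  0.001  0.006 -0.   ] 0.06452500029533587
3.05 [0.60112568 0.14769291 0.07190508] 7.990039787780885 [ 0.3690778   0.63631088 -1.12099945] [-0.02688194 -0.00155234  0.05476452] [-0.001  0.006  0.004 -0.002 -0.004  0.002] 0.06472264680903554
3.1 [0.60099385 0.14764857 0.07165977] 7.985439350932779 [ 0.3144684   1.3186694  -1.93058091] [-0.02299979  0.01948596  0.00544248] [-0.001  0.006  0.007  0.001  0.001  0.001] 0.06497092498169549
```

View pics/s3.png

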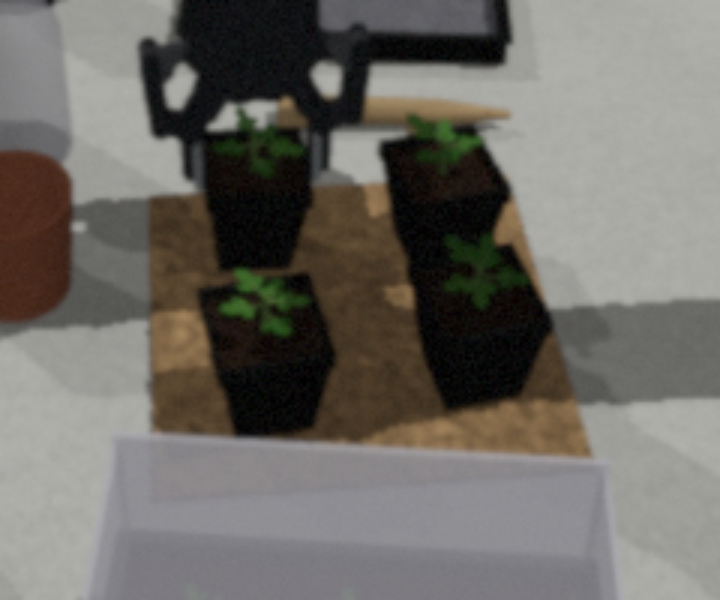

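The side view shows the pot held between the fingers, still upright. Zero rows drift up about 1.5 mm each, so from now on I'll hold with camera calls. Lifting to weigh.

Request:
carry_out(series=[[[0,0,-15],0],[[0,0,-15],0]])

```text
clock: 3.37
position: [0.5977, 0.1469, 0.0979]
ee_rot: [-0.002, 0.998, 0.07, -0.001]
contact_force: [1.2, 0.0, -1.1]
width: 0.0651
```

```bash
cat >> h.py <<'E'
def feel(n=10):
    F=[];Z=[]
    for i in range(n):
        manip.get_image("side");s,p,y=pose();F.append(s["contact_force"]);Z.append(p)
    print(round(s["clock"],2),"F",np.median(F[n//3:],0).round(2),"sd",np.std(F[n//3:],0).round(2),p.round(4),round(y,1),"w",s["width"].round(4))
    print("Fz",np.array(F)[:,2].round(2))
E
python3 -c "
from h import *
feel(12)"
```

```text
Traceback (most recent call last):
  File "h.py", line 39, in feel
    print(round(s["clock"],2),"F",np.median(F[n//3:],0).round(2),"sd",np.std(F[n//3:],0).round(2),p.round(4),round(y,1),"w",s["width"].round(4))
                                                                                                                            ^^^^^^^^^^^^^^^^
AttributeError: 'float' object has no attribute 'round'
```

```bash
sed -i 's/s\["width"\].round(4)/round(s["width"],4)/' h.py
python3 -c "
from h import *
feel(10)
w=wrist('w4')"
```

```text
4.47 F [-0.21  0.02 -1.41] sd [0.3  0.51 0.3 ] [0.5983 0.1471 0.0985] 8.0 w 0.0647
Fz [-1.73 -1.33 -0.59 -0.88 -1.43 -0.9  -1.45 -1.7  -1.41 -1.  ]
```

Fz is about −1.25 N, or 0.13 kg, so TR is dry. I'll carry it to the tray's free half, keeping away from the sprayer.

```bash
python3 -c "
from h import *
plan([(.54,.05,.13,5),(.485,-.136,.13,1),(.485,-.136,.085,1)])"
```

```text
(0.54, 0.05, 0.13, 5) [[[-24, 29, -11], 1.0], [[-23, 30, -11], 1.0], [[-23, 30, -11], 1.0]]
(0.485, -0.136, 0.13, 1) [[[-14, 36, 0], 0.8], [[-14, 36, 0], 0.8], [[-13, 36, 0], 0.8], [[-13, 37, 0], 0.8], [[-12, 37, 0], 0.8]]
(0.485, -0.136, 0.085, 1) [[[0, 0, 22], 0.0], [[0, 0, 22], 0.0]]
```

Request:
carry_out(series=[[[-6,8,-14],0.8],[[-15,18,-14],0.8],[[-15,20,-8],0.8],[[-15,22,0],0.8],[[-14,26,0],0.8],[[-11,30,0],0.8],[[-10,30,0],0.8],[[-10,30,0],0.5],[[-9,30,0],0.3],[[-7,25,0],0.2]])

```text
clock: 5.35
position: [0.4981, -0.1089, 0.1448]
ee_rot: [-0.0, 1.0, 0.012, 0.005]
contact_force: [0.9, -0.7, -2.6]
width: 0.0649
```

```bash
python3 -c "
from h import *
feel(3)
plan([(.485,-.136,.13,1),(.485,-.136,.08,1)])"
```

```text
5.5 F [ 0.08  0.62 -0.78] sd [0.6  0.98 0.61] [ 0.4987 -0.1087  0.1447] 1.2 w 0.0648
Fz [-0.5  -0.17 -1.39]
(0.485, -0.136, 0.13, 1) [[[-14, 27, 15], 0.2]]
(0.485, -0.136, 0.08, 1) [[[0, 0, 25], 0.0], [[0, 0, 25], 0.0]]
```

Request:
carry_out(series=[[[-8,15,4],0],[[-6,12,10],0],[[0,1,18],0],[[0,1,18],0],[[0,1,12],0]])

```text
clock: 5.92
position: [0.4892, -0.1385, 0.0877]
ee_rot: [0.001, 1.0, 0.01, 0.012]
contact_force: [0.2, -0.2, -2.2]
width: 0.0649
```

```bash
python3 - <<'E'
from h import *
feel(4)
w=wrist("w5");t=manip.get_image("top")
g=np.hstack([w["frame"],cv2.resize(t["frame"][150:330,250:420],(396,420))])
cv2.imwrite("pics/w5o.png",cv2.resize((255*(g/255.)**.6).astype(np.uint8),(800,int(420*800/956))))
E
```

```text
6.12 F [ 0.1   0.3  -0.54] sd [0.22 0.43 0.36] [ 0.4898 -0.1386  0.0886] 1.2 w 0.0649
Fz [-2.85 -1.23 -0.39 -0.54]
```

View pics/w5o.png

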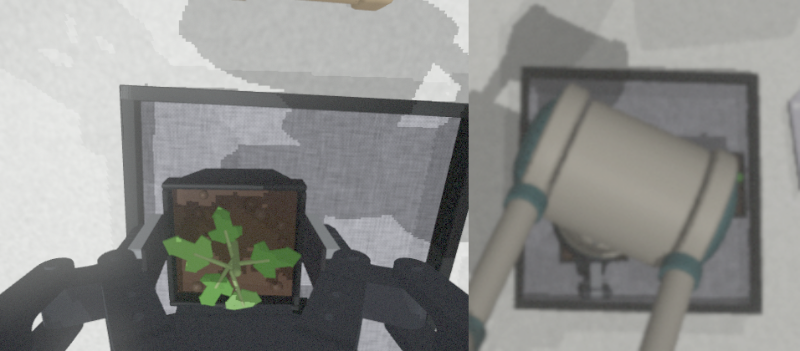

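The wrist view shows the pot held upright over the tray floor, with its rim about 7 mm above the TCP and its underside about 24 mm up. I expect contact near TCP z = 0.0705. Lowering.

Request:
carry_out(series=[[[0,0,7],0],[[0,0,7],0],[[0,0,4],0]])

```text
clock: 6.47
position: [0.4934, -0.1393, 0.0733]
ee_rot: [0.002, 1.0, 0.011, 0.016]
contact_force: [0.4, -0.4, -1.5]
width: 0.0648
```

```bash
python3 -c "
from h import *
feel(4)"
```

```text
6.67 F [-0.08  0.1  -0.85] sd [0.16 0.84 0.23] [ 0.4931 -0.1394  0.0733] 1.2 w 0.0648
Fz [-2.36 -0.93 -0.85 -0.41]
```

Request:
carry_out(series=[[[0,0,3],0],[[0,0,3],0]])

```text
clock: 6.83
position: [0.494, -0.1397, 0.0677]
ee_rot: [0.003, 1.0, 0.011, 0.016]
contact_force: [0.7, -1.1, -1.7]
width: 0.0647
```

```bash
python3 -c "
from h import *
feel(4)"
```

```text
7.03 F [-0.2  -0.24 -1.68] sd [0.41 0.24 0.19] [ 0.4938 -0.1397  0.0677] 1.2 w 0.065
Fz [-1.45 -1.28 -1.68 -1.7 ]
```

Request:
carry_out(series=[[[0,0,3],0],[[0,0,3],0]])

```text
clock: 7.2
position: [0.4951, -0.1405, 0.0648]
ee_rot: [0.003, 1.0, 0.011, 0.017]
contact_force: [-1.8, 1.2, 27.2]
width: 0.0644
```

```bash
python3 -c "
from h import *
feel(4)"
```

```text
7.4 F [-3.51  1.38 18.68] sd [0.81 0.35 0.38] [ 0.4951 -0.1404  0.0649] 1.2 w 0.0651
Fz [18.51 19.05 18.12 18.68]
```

Request:
carry_out(series=[[[0,0,3],0]])

```text
clock: 7.48
position: [0.4951, -0.1406, 0.0648]
ee_rot: [0.004, 1.0, 0.011, 0.018]
contact_force: [-5.8, 2.8, 25.9]
width: 0.0649
```

```bash
python3 -c "
from h import *
feel(4)
wrist('w6')
u=manip.get_image('side');cv2.imwrite('pics/s6.png',cv2.resize((255*(u['frame'][110:240,230:400]/255.)**.6).astype(np.uint8),None,fx=4,fy=4))"
```

```text
7.68 F [-5.38  1.89 22.7 ] sd [0.29 0.7  0.3 ] [ 0.4951 -0.1405  0.0648] 1.3 w 0.065
Fz [23.46 22.67 22.7  23.31]
```

It's in contact with the tray floor at TCP z = 0.065. Releasing and rising.

Request:
carry_out(series=[[[0,0,-1],0],[[0,0,0],0],[[0,0,0],0],[[0,0,0],0],[[0,0,0],0],[[0,0,0],0]], fingers=85)

```text
clock: 8.28
position: [0.4964, -0.1411, 0.0676]
ee_rot: [0.005, 1.0, 0.011, 0.02]
contact_force: [-0.2, -0.4, -0.3]
width: 0.0848
```

Request:
carry_out(series=[[[0,0,-10],0],[[0,0,-20],0],[[0,0,-35],0],[[0,0,-35],0]])

```text
clock: 8.62
position: [0.4867, -0.1379, 0.1633]
ee_rot: [0.0, 1.0, 0.011, 0.01]
contact_force: [0.7, -0.4, 0.3]
width: 0.085
```

```bash
python3 - <<'E'
from h import *
s,p,y=pose();print(s["clock"],p,y,s["ee_rot"],s["contact_force"])
plan([(.4848,.1322,.165,16.6)])
w=wrist("w7");u=manip.get_image("side")
g=np.hstack([w["frame"],cv2.resize(u["frame"][120:230,240:400],(611,420))])
cv2.imwrite("pics/w7o.png",cv2.resize((255*(g/255.)**.6).astype(np.uint8),(800,int(420*800/1171))))
E
```

```text
8.6167 [ 0.48669959 -0.13785776  0.16326186] 1.2367025184058402 [4.54920307e-04 9.99888896e-01 1.07856717e-02 1.02789806e-02] [ 0.65014769 -0.38955744  0.26250422]
(0.4848, 0.1322, 0.165, 16.6) [[[1, -39, 0], -2.2], [[2, -39, 0], -2.2], [[4, -38, 0], -2.2], [[5, -38, 0], -2.2], [[6, -38, 0], -2.2], [[8, -38, 0], -2.2], [[9, -37, 0], -2.2]]
```

View pics/w7o.png

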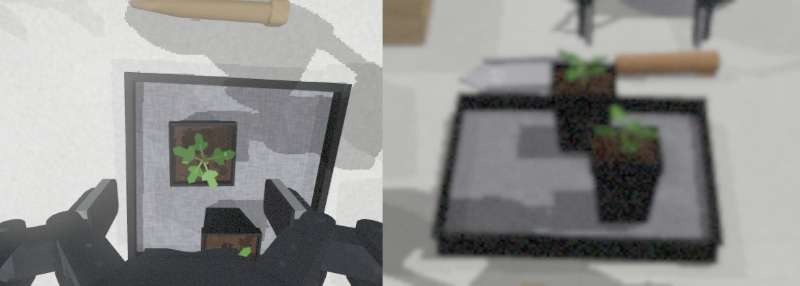

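The pot stands upright in the tray's free half, clear of the soaking pot. Next is BR.

Request:
carry_out(series=[[[1,-39,1],-2.2],[[2,-39,1],-2.2],[[4,-38,1],-2.2],[[5,-38,1],-2.2],[[6,-38,1],-2.2],[[8,-38,1],-2.2],[[9,-37,1],-2.2]])

```text
clock: 9.3
position: [0.4929, 0.1305, 0.1611]
ee_rot: [0.01, 0.99, 0.143, 0.02]
contact_force: [0.9, -0.0, -0.6]
width: 0.0848
```

```bash
cat >> h.py <<'E'
def rim(w,x,y,yaw):
    a=np.radians(yaw);R=np.array([[np.cos(a),-np.sin(a)],[np.sin(a),np.cos(a)]])
    return proj(w,[[*(np.array((x,y))+R@(np.array(v)*.033)),.078] for v in [(-1,-1),(1,-1),(1,1),(-1,1)]]).round().astype(int)
E
python3 - <<'E'
from h import *
s,p,y=pose();print(s["clock"],p,y,s["ee_rot"])
plan([(.4848,.1322,.12,16)])
w=wrist("w8");g=(255*(w["frame"]/255.)**.6).astype(np.uint8)
for a in [(.4848,.1322,16),(.591,.2665,13),(.4716,.2408,15)]: cv2.polylines(g,[rim(w,*a)],True,(0,0,255),1)
cv2.imwrite("pics/w8o.png",g)
E
```

```text
9.3 [0.49294623 0.13050597 0.16109483] 16.43841681256814 [0.01010277 0.98950591 0.14268345 0.02043073]
(0.4848, 0.1322, 0.12, 16) [[[-4, -2, 21], 0.2], [[-4, -2, 21], 0.2]]
```

View pics/w8o.png

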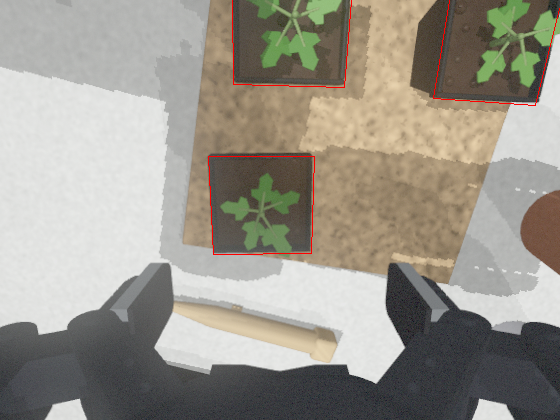

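The overlay matches BR. I'll descend in a few large rows, which drift less, and hold with camera calls while closing.

Request:
carry_out(series=[[[-5,0,38],0],[[-5,0,38],0],[[-4,0,32],0]])

```text
clock: 9.6
position: [0.4897, 0.1399, 0.0606]
ee_rot: [0.006, 0.988, 0.151, 0.03]
contact_force: [19.8, 1.5, 17.0]
width: 0.0851
```

```bash
python3 -c "
from h import *
feel(3);print(pose()[0]['ee_rot'].round(3))
plan([(.4848,.1322,.052,16)])"
```

```text
9.75 F [ 0.08 -0.56 -0.1 ] sd [0.01 0.62 0.24] [0.4892 0.1393 0.0564] 17.2 w 0.0852
Fz [-3.68  0.14 -0.34]
[0.006 0.988 0.15  0.029]
(0.4848, 0.1322, 0.052, 16) [[[-6, 5, 4], 1.2]]
```

Request:
carry_out(series=[[[-6,6,6],0.5]])

```text
clock: 9.83
position: [0.4878, 0.1324, 0.051]
ee_rot: [0.006, 0.989, 0.146, 0.031]
contact_force: [0.5, -0.2, 0.0]
width: 0.0847
```

```bash
python3 - <<'E'
from h import *
feel(3);print(pose()[0]['ee_rot'].round(3))
w=wrist("w9")
g=(255*(w["frame"]/255.)**.6).astype(np.uint8);cv2.polylines(g,[rim(w,.4848,.1322,16)],True,(0,0,255),1)
cv2.imwrite("pics/w9o.png",g)
E
```

```text
9.98 F [-1.03  0.24 -0.05] sd [0.08 0.3  0.14] [0.4848 0.1309 0.0497] 16.7 w 0.0848
Fz [-1.25 -0.2   0.09]
[0.006 0.989 0.145 0.028]
```

View pics/w9o.png

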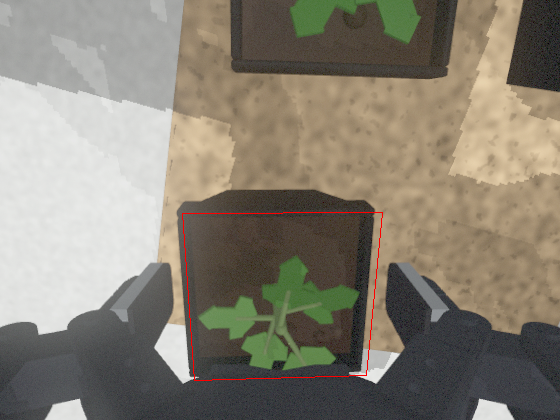

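The overlay still matches within 2-3 mm, so the pot wasn't disturbed. Closing.

Request:
carry_out(series=[[[-1,0,0],0]], fingers=40, squeeze=35)

```text
clock: 10.12
position: [0.4853, 0.1308, 0.0503]
ee_rot: [0.006, 0.989, 0.145, 0.029]
contact_force: [-0.1, -0.5, 0.1]
width: 0.0751
```

```bash
python3 -c "
from h import *
feel(9)"
```

```text
10.57 F [-2.32 -1.15  5.42] sd [0.52 0.27 0.39] [0.4845 0.1307 0.0506] 16.7 w 0.0656
Fz [3.67 3.25 4.34 5.13 5.79 5.71 5.8  4.79 5.12]
```

Request:
carry_out(series=[[[1,0,-15],0],[[0,0,-10],0]])

```text
clock: 10.73
position: [0.4816, 0.1308, 0.0737]
ee_rot: [0.006, 0.989, 0.145, 0.025]
contact_force: [1.2, 0.5, -3.6]
width: 0.065
```

```bash
python3 -c "
from h import *
feel(12);print(pose()[0]['ee_rot'].round(3))"
```

```text
11.33 F [ 0.31 -0.46 -4.18] sd [0.46 0.42 0.44] [0.4813 0.1306 0.0731] 16.7 w 0.0652
Fz [-3.21 -3.93 -4.09 -4.9  -4.33 -3.87 -4.37 -4.86 -3.74 -4.49 -3.39 -4.04]
[0.006 0.989 0.145 0.025]
```

Fz is −4.15 N, or 0.42 kg, so BR is watered and goes back where it was.

Request:
carry_out(series=[[[1,0,10],0],[[1,0,9],0]])

```text
clock: 11.5
position: [0.4858, 0.1314, 0.0547]
ee_rot: [0.006, 0.989, 0.145, 0.027]
contact_force: [0.1, 1.1, -3.7]
width: 0.0654
```

```bash
python3 -c "
from h import *
feel(5)"
```

```text
11.75 F [-0.45  0.18 -4.63] sd [0.91 0.33 0.51] [0.4855 0.1313 0.055 ] 16.7 w 0.0651
Fz [-5.82 -3.78 -4.46 -5.16 -4.8 ]
```

Request:
carry_out(series=[[[0,0,3],0]])

```text
clock: 11.83
position: [0.4863, 0.1314, 0.0524]
ee_rot: [0.006, 0.989, 0.145, 0.027]
contact_force: [0.4, -0.4, -3.1]
width: 0.0649
```

```bash
python3 -c "
from h import *
feel(5)"
```

```text
12.08 F [-0.33  0.82 -4.4 ] sd [0.23 0.52 0.73] [0.4857 0.1313 0.0521] 16.7 w 0.0653
Fz [-4.46 -5.26 -4.47 -3.22 -4.32]
```

Request:
carry_out(series=[[[-1,0,2],0]])

```text
clock: 12.17
position: [0.4856, 0.1311, 0.0506]
ee_rot: [0.006, 0.989, 0.145, 0.027]
contact_force: [-2.8, -2.0, 17.3]
width: 0.0655
```

```bash
python3 -c "
from h import *
feel(4)"
```

```text
12.37 F [-0.24 -0.45  0.86] sd [0.38 0.53 0.6 ] [0.4856 0.1311 0.0507] 16.7 w 0.0652
Fz [-1.72 -0.07  0.86  1.38]
```

Request:
carry_out(series=[[[0,0,2],0]])

```text
clock: 12.45
position: [0.4858, 0.131, 0.0505]
ee_rot: [0.006, 0.989, 0.145, 0.028]
contact_force: [-10.0, -1.8, 29.5]
width: 0.0656
```

```bash
python3 -c "
from h import *
feel(4)"
```

```text
12.65 F [-4.82 -0.47 14.96] sd [0.49 0.46 0.67] [0.4857 0.131  0.0506] 16.7 w 0.0653
Fz [13.66 13.88 14.96 15.5 ]
```

Request:
carry_out(series=[[[0,0,-1],0]], fingers=85)

```text
clock: 12.73
position: [0.4857, 0.1311, 0.0523]
ee_rot: [0.006, 0.989, 0.145, 0.028]
contact_force: [-1.5, -0.1, 1.3]
width: 0.0753
```

```bash
python3 -c "
from h import *
feel(7)"
```

```text
13.08 F [-0.35 -0.05  0.54] sd [0.38 0.29 0.49] [0.4856 0.131  0.0513] 16.7 w 0.085
Fz [ 0.05 -0.12  0.54  0.17  0.06  1.13  1.28]
```

Request:
carry_out(series=[[[3,0,-20],0],[[2,0,-36],0],[[2,0,-36],0],[[0,-30,-20],0],[[0,-38,2],0.8],[[0,-38,2],0.8]])

```text
clock: 13.58
position: [0.4582, 0.2324, 0.1605]
ee_rot: [0.007, 0.992, 0.125, 0.026]
contact_force: [0.1, 0.2, 0.9]
width: 0.0848
```

```bash
python3 -c "
from h import *
feel(3);print(pose()[0]['ee_rot'].round(3))
plan([(.4716,.2408,.1,15)])"
```

```text
13.73 F [-0.01 -0.79 -0.26] sd [0.38 0.22 0.62] [0.4567 0.2338 0.159 ] 14.9 w 0.0848
Fz [-0.11 -0.88  0.35]
[0.007 0.991 0.129 0.024]
(0.4716, 0.2408, 0.1, 15) [[[8, -1, 29], -0.1], [[8, -1, 29], -0.1]]
```

Request:
carry_out(series=[[[7,-3,30],0],[[5,-2,30],0]])

```text
clock: 13.9
position: [0.474, 0.2425, 0.1038]
ee_rot: [0.006, 0.991, 0.13, 0.031]
contact_force: [-1.1, 0.1, -0.2]
width: 0.0851
```

```bash
python3 -c "
from h import *
feel(3);print(pose()[0]['ee_rot'].round(3))
plan([(.4716,.2408,.05,15)])"
```

```text
14.05 F [-0.02 -1.01  0.  ] sd [0.34 0.25 0.94] [0.4716 0.2409 0.1017] 15.0 w 0.0847
Fz [-3.19 -0.94  0.95]
[0.007 0.991 0.13  0.026]
(0.4716, 0.2408, 0.05, 15) [[[0, 0, 26], -0.0], [[0, 0, 26], -0.0]]
```

Request:
carry_out(series=[[[-2,0,26],0],[[-2,0,25],0]])

```text
clock: 14.22
position: [0.476, 0.2397, 0.0559]
ee_rot: [0.006, 0.991, 0.129, 0.032]
contact_force: [-0.8, 0.0, -0.2]
width: 0.0849
```

```bash
python3 -c "
from h import *
feel(3);print(pose()[0]['ee_rot'].round(3))
plan([(.4716,.2408,.05,15)])"
```

```text
14.37 F [-0.3  -0.11 -0.19] sd [0.49 0.08 0.09] [0.4746 0.2394 0.055 ] 14.9 w 0.085
Fz [-2.04 -0.28 -0.09]
[0.006 0.991 0.129 0.03 ]
(0.4716, 0.2408, 0.05, 15) [[[-3, -2, 5], -0.1]]
```

Request:
carry_out(series=[[[-4,-2,5],0]], fingers=40)

```text
clock: 14.45
position: [0.4731, 0.2405, 0.052]
ee_rot: [0.006, 0.991, 0.128, 0.033]
contact_force: [1.0, -0.1, 1.1]
width: 0.075
```

```bash
python3 -c "
from h import *
feel(9)"
```

```text
14.9 F [-0.98 -1.1   7.12] sd [0.34 0.21 0.86] [0.4709 0.2403 0.0511] 14.9 w 0.0652
Fz [ 3.29 -0.8   2.61  5.47  5.54  7.22  7.11  7.13  7.69]
```

Request:
carry_out(series=[[[1,0,-15],0],[[0,0,-10],0]])

```text
clock: 15.07
position: [0.4682, 0.24, 0.0752]
ee_rot: [0.007, 0.991, 0.129, 0.028]
contact_force: [1.0, 1.1, -4.0]
width: 0.065
```

```bash
python3 -c "
from h import *
feel(12);print(pose()[0]['ee_rot'].round(3))"
```

```text
15.67 F [ 0.23 -0.17 -3.79] sd [0.32 0.26 0.48] [0.4679 0.2397 0.074 ] 14.9 w 0.0651
Fz [-2.28 -4.33 -4.59 -4.68 -3.59 -4.34 -3.69 -3.22 -4.81 -4.26 -3.55 -3.9 ]
[0.007 0.991 0.129 0.028]
```

About 0.40 kg, so BL is watered too. Setting it back.

Request:
carry_out(series=[[[0,0,10],0],[[0,0,10],0],[[-1,0,3],0]])

```text
clock: 15.92
position: [0.4702, 0.24, 0.0509]
ee_rot: [0.007, 0.991, 0.129, 0.03]
contact_force: [-3.6, -1.1, 31.1]
width: 0.065
```

```bash
python3 -c "
from h import *
feel(5)"
```

```text
16.17 F [-0.35 -0.02 -4.12] sd [0.36 0.23 0.32] [0.4697 0.2399 0.0513] 14.9 w 0.0649
Fz [-3.15 -4.75 -3.91 -4.07 -4.17]
```

Request:
carry_out(series=[[[-1,0,2],0]])

```text
clock: 16.25
position: [0.4699, 0.2399, 0.0509]
ee_rot: [0.006, 0.991, 0.129, 0.031]
contact_force: [-4.0, -1.4, 28.4]
width: 0.0653
```

```bash
python3 -c "
from h import *
feel(5)"
```

```text
16.5 F [-1.87 -0.74  9.23] sd [0.34 0.56 0.39] [0.4698 0.2399 0.0511] 14.9 w 0.0656
Fz [8.39 9.23 9.94 8.88 9.22]
```

Request:
carry_out(series=[[[0,0,-1],0]], fingers=85)

```text
clock: 16.58
position: [0.4703, 0.2401, 0.0529]
ee_rot: [0.006, 0.991, 0.129, 0.032]
contact_force: [0.2, 0.2, -0.2]
width: 0.0755
```

```bash
python3 -c "
from h import *
feel(7)"
```

```text
16.93 F [ 0.01  0.19 -0.02] sd [0.57 0.61 0.6 ] [0.4697 0.2399 0.052 ] 14.9 w 0.0853
Fz [-0.68  0.09  0.4  -0.62  0.83 -0.76 -0.02]
```

Request:
carry_out(series=[[[3,0,-20],0],[[2,0,-36],0],[[2,0,-36],0],[[30,0,-20],0],[[38,2,2],0.6],[[38,2,2],0.6]])

```text
clock: 17.43
position: [0.5648, 0.2636, 0.1676]
ee_rot: [0.008, 0.993, 0.12, 0.023]
contact_force: [0.6, 0.5, 0.2]
width: 0.0851
```

```bash
python3 -c "
from h import *
feel(3);print(pose()[0]['ee_rot'].round(3))
plan([(.591,.2665,.1,13)])
w=wrist('w10');g=(255*(w['frame']/255.)**.6).astype(np.uint8)
for a in [(.591,.2665,13),(.471,.2405,15),(.4848,.1322,16)]: cv2.polylines(g,[rim(w,*a)],True,(0,0,255),1)
cv2.imwrite('pics/w10o.png',g)"
```

```text
17.58 F [-0.4  -0.38  0.33] sd [0.07 0.13 0.01] [0.5667 0.2635 0.1654] 13.7 w 0.0847
Fz [1.42 0.32 0.34]
[0.008 0.993 0.119 0.023]
(0.591, 0.2665, 0.1, 13) [[[12, 1, 33], 0.4], [[12, 1, 33], 0.4]]
```

View pics/w10o.png

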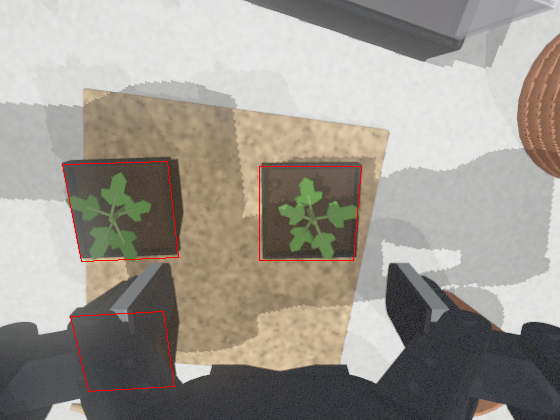

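BL stands in place and TL matches the overlay. Descending on TL.

Request:
carry_out(series=[[[10,1,33],0.3],[[9,1,32],0.3]])

```text
clock: 17.8
position: [0.5869, 0.2661, 0.1059]
ee_rot: [0.007, 0.993, 0.115, 0.026]
contact_force: [-0.5, -0.4, -0.9]
width: 0.0851
```

```bash
python3 -c "
from h import *
feel(3);print(pose()[0]['ee_rot'].round(3))
plan([(.590,.2665,.05,13)])"
```

```text
17.95 F [-1.08 -0.8  -1.06] sd [0.13 0.31 0.33] [0.5847 0.2652 0.1036] 13.2 w 0.0853
Fz [-2.56 -1.39 -0.74]
[0.007 0.993 0.114 0.022]
(0.59, 0.2665, 0.05, 13) [[[3, 0, 27], 0.1], [[3, 0, 27], 0.1]]
```

Request:
carry_out(series=[[[2,0,27],0],[[1,0,26],0]])

```text
clock: 18.12
position: [0.5927, 0.2671, 0.0581]
ee_rot: [0.006, 0.993, 0.115, 0.028]
contact_force: [0.1, -0.6, -0.4]
width: 0.0852
```

```bash
python3 -c "
from h import *
feel(3);print(pose()[0]['ee_rot'].round(3))
plan([(.590,.2665,.05,13)])"
```

```text
18.27 F [-0.13  0.07 -0.16] sd [0.32 0.24 0.46] [0.5915 0.2667 0.0569] 13.2 w 0.0852
Fz [-2.77 -0.62  0.31]
[0.006 0.993 0.115 0.026]
(0.59, 0.2665, 0.05, 13) [[[-2, 0, 7], 0.2]]
```

Request:
carry_out(series=[[[-3,0,7],0]], fingers=40)

```text
clock: 18.35
position: [0.591, 0.2668, 0.0531]
ee_rot: [0.006, 0.993, 0.115, 0.029]
contact_force: [0.5, -0.3, 0.3]
width: 0.0748
```

```bash
python3 -c "
from h import *
feel(9)"
```

```text
18.8 F [-0.57  0.02  6.96] sd [0.56 0.38 1.59] [0.5896 0.2663 0.0515] 13.2 w 0.065
Fz [ 0.68 -0.78  2.19  3.25  4.62  6.66  7.3   7.26  7.41]
```

Request:
carry_out(series=[[[1,0,-15],0],[[0,0,-10],0]])

```text
clock: 18.97
position: [0.5864, 0.2657, 0.0745]
ee_rot: [0.007, 0.993, 0.115, 0.023]
contact_force: [1.3, 0.5, -4.0]
width: 0.0654
```

```bash
python3 -c "
from h import *
feel(12);print(pose()[0]['ee_rot'].round(3))"
```

```text
19.57 F [-0.23 -0.01 -3.94] sd [0.41 0.25 0.39] [0.5863 0.2656 0.0735] 13.2 w 0.0653
Fz [-2.55 -4.85 -3.16 -4.29 -4.67 -3.67 -3.92 -3.5  -4.51 -3.78 -4.31 -3.97]
[0.007 0.993 0.115 0.023]
```

About 0.40 kg, so TL is watered as well and TR is the only dry pot. Setting TL back.

Request:
carry_out(series=[[[0,0,10],0],[[0,0,9],0]])

```text
clock: 19.73
position: [0.5888, 0.266, 0.0554]
ee_rot: [0.007, 0.993, 0.115, 0.025]
contact_force: [-2.0, -0.4, -5.2]
width: 0.065
```

```bash
python3 -c "
from h import *
feel(5)"
```

```text
19.98 F [-0.06 -0.16 -3.87] sd [0.51 0.26 0.43] [0.5887 0.266  0.0558] 13.2 w 0.0652
Fz [-5.08 -3.81 -4.51 -3.94 -3.31]
```

Request:
carry_out(series=[[[0,0,3],0]])

```text
clock: 20.07
position: [0.5897, 0.2663, 0.0535]
ee_rot: [0.006, 0.993, 0.115, 0.026]
contact_force: [1.0, -0.4, -3.8]
width: 0.0654
```

```bash
python3 -c "
from h import *
feel(5)"
```

```text
Traceback (most recent call last):
  File "h.py", line 38, in feel
    manip.get_image("side");s,p,y=pose();F.append(s["contact_force"]);Z.append(p)
    ~~~~~~~~~~~~~~~^^^^^^^^
ValueError: 200 camera calls are used up
```

I've used all 200 camera calls, so I'll finish on forces and pose alone.

Request:
carry_out(series=[[[0,0,2],0]])

```text
clock: 20.25
position: [0.5893, 0.2661, 0.0514]
ee_rot: [0.007, 0.993, 0.115, 0.025]
contact_force: [-4.0, -2.1, 17.3]
width: 0.0652
```

Request:
carry_out(series=[[[0,0,1],0]])

```text
clock: 20.33
position: [0.5892, 0.2661, 0.0515]
ee_rot: [0.007, 0.993, 0.115, 0.025]
contact_force: [-3.0, -0.1, 5.0]
width: 0.0653
```

Contact is at the original height. Releasing, with a slight downward bias against the drift, then rising.

Request:
carry_out(series=[[[0,0,1],0],[[0,0,1],0],[[0,0,1],0],[[0,0,1],0],[[0,0,1],0]], fingers=85)

```text
clock: 20.75
position: [0.593, 0.2672, 0.0494]
ee_rot: [0.006, 0.993, 0.115, 0.03]
contact_force: [1.0, -1.1, 0.7]
width: 0.0847
```

Request:
carry_out(series=[[[0,0,-20],0],[[2,0,-36],0],[[2,0,-36],0],[[0,0,-30],0],[[0,0,-20],0],[[0,0,0],0]])

```text
clock: 21.25
position: [0.5873, 0.2683, 0.1933]
ee_rot: [0.006, 0.993, 0.115, 0.026]
contact_force: [0.8, -0.2, 0.6]
width: 0.0849
```

```bash
python3 -c "
from h import *
s,p,y=pose();print(s['clock'],p,s['contact_force'],s['width'],s['qd'].round(2))
print(manip.sign_off())"
```

```text
21.25 [0.58730062 0.26827353 0.19332983] [ 0.82711438 -0.20640471  0.56629726] 0.08490157392798021 [-0.    0.01  0.02  0.   -0.03  0.  ]
the job is handed in; nothing more can be done
None
```

I lifted and weighed all four pots and handed the job in at 21.25 s. Only one was dry: the far right-hand pot, the one on the dibber side away from the robot. It weighed about 0.13 kg and now stands in the free half of the watering tray. The other three weighed about 0.40–0.42 kg and went back where they stood, within about 2 mm by the arm's readings.

**Checks:**
- **Tray pot:** pictures after release showed it upright on the tray floor and clear of the soaking pot.
- **Near left pot:** the wrist picture after release showed it standing on its original outline.
- **Other two watered pots:** I didn't check these with a picture after release. The near right one was hidden by the gripper, and I had used all 200 camera calls before releasing the far left one. For both, the force readings showed contact at the original height and close to zero force after release.

**What didn't go cleanly:**
- **Drift:** the arm drifted between moves, so I gripped the dry pot with the fingertips. The tool also tilted up to about 4°.
- **Force peaks:** readings reached about 30 N when pressing pots down. There was also a brief 26 N reading on one descent, which I couldn't explain. The pot there had not visibly moved.

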